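# Fit the test gauge to the bench air coupler

## Robot

A 6-joint arm with a two-finger parallel gripper is mounted at the origin on a cart in front of the work surface, level with it; the furniture and walls round the work are solid. World frame = base frame: x ahead of the robot, y to its left, z up, the work surface at z = 0. Lengths are in mm, angles in degrees, forces in N, time in s.
With the tool pointing down it reaches from about 300 to 850 mm from the base axis. Payload 4.2 kg.
Tool frame: the origin (TCP) lies on the centre line of the jaws, within the pads' length; the fingertips stand env.nose_length ahead of it and the grasp point (between the pads) lies 2 mm behind it (env.nose_length is the distance from the TCP to the fingertips, in mm); z points along the fingers, y is the direction in which the jaws open and shut (so a half turn about z gives the same grasp; the last joint's range is limited). The gripper opens to 91 mm and grips with 3 to 60 N. Pads are 32 mm wide; open, the fingers measure 118 mm over their backs; the gripper's body (76 mm by 178 mm) begins 60 mm behind the grasp point.
Start: joints at [73.052, 18.312, 89.639, -0, 72.044, -1.146], TCP at [156.584, 553.284, 230.976] pointing down, gripper open.
Joint ranges: [-177.97, 177.97], [-48.28, 115.42], [12.27, 149.76], [-77.06, 257.06], [2.81, 150.46], [-146.56, 146.56]. Speed limits (degrees/s): [147.25, 147.25, 180, 180, 180, 180].

## Interface

Orientations are given as [roll, pitch, yaw] about the fixed x, y, z axes, in that order (R = Rz(yaw) Ry(pitch) Rx(roll)).
In Python, from workcell import env gives the robot as it stands. The module is installed in compiled form; this text tells all that it offers.
- The arm moves only by the tool jog_arm, never from a script. Its argument "deltas" is a list that holds one entry, the list of rows, each a list of 5 numbers: the shift along the tool's x, y, z in m, then the turn about the tool's z in degrees, then the finger opening in m, from 0 to 0.0912. A call has 1 to 20 rows; each row is the pose to reach, as a shift and turn from the pose commanded when the call began, along the tool's axes at that moment; what a row does not reach only later rows make up. A row lasts 1/12 s, in which the tool goes at most 41.7 mm and 7.16 degrees, less where a joint would pass 70% of its speed; a pose out of reach is approached as far as the arm can. A call with a gripper value outside its range is refused whole. The fingers move at their own pace and stop on an object; "grip_force" is the grip in N (left out, the last holds). Time passes only in rows, so rows that repeat a pose let the fingers close. It gives the time, the measured TCP pose, the force and the opening at its end, in the units of the state.
- env.state(): the state, without advancing time (a new reading comes with each control period).
- env.grab_frame(name): name is "scene" or "side" or "wrist"; returns the picture (384x512x3 uint8, red, green, blue); there is no depth.
- env.camera_params(name): a dict with "fx", "fy", "cx", "cy" (pixels), "xyz" and "orientation" of the camera in the world. Camera axes: x right, y down, z forward; pixel columns grow to the right and rows downward; lengths in mm; the calibration is good to about 2 mm. A picture is of the moment at which its call begins: read the wrist's pose just before it. camera_params takes no time and is no camera call; for the wrist camera it gives the pose at the moment of the call.
- env.job_done(): hands the job in, once; it reports no verdict.
Trained networks look in the newest picture that a camera, given by its name, has taken for a name from the list of things; names that differ only in an ending like _2 or _b are one class to them, and where a whole thing is asked for, a point or a joint stands for the part that bears it (a point fixed in the world has none). Each returns a list of dicts, best first, with "conf" (0 to 1); they miss things now and then, are a little off and sometimes report something else, mostly with a low value. They report only what shows in the picture. A call takes as long as a camera call. They do not tell look-alikes from the thing itself.
- env.look_for(camera, label): "xyz" ([x, y, z] in mm, in world coordinates, good to about 4 mm: the middle of the surface that is visible of it).
The state is a dict: "time_s": time; "qpos": joint angles; "qvel": joint speeds; "effort": joint torques, N m; "ee_pos": TCP position; "ee_rot": TCP orientation; "force": force on the tool from outside, world axes, zero at the start; "torque": the same for the moment, N m; "gripper_width": finger opening in mm.
Only numpy, scipy, OpenCV 4.12 (cv2) and the standard library are available. Lean on these libraries where they do the work, as an engineer would, in place of code of your own. Each camera call takes 0.05 s, during which the arm holds its last target.

## Task

Fit the test gauge to the air coupler on the bench: first draw the coupler's spring-loaded sleeve back (down) until it stays back by itself and let go of it, then take the gauge from the wooden stand and push its plug gently, without ramming it, into the coupler until it is fully seated and the sleeve has sprung forward (up) again. Let go of the gauge and leave it standing locked in the coupler, and do not disturb the blanking plug, the roll of tape or the solder spool.

Things in the scene. Friction and masses are not known exactly. Their poses are not given: they have to be found in the camera images.
- coupler: Fixed bench manifold carrying an upright quick coupler, mouth up. Origin: centre of its underside on the worktop; z is the coupler's axis. Plate 80x80x8 mm, on it a block 52x52 mm, 35 mm high. Steel barrel, bore 24 mm, with a small funnel (33 mm outside, 28 mm inside) at the mouth, 110 mm up. The coupler is screwed in to an unmeasured depth: it stands up to 10 mm higher or lower than told.
- sleeve (a joint): Draw-back (down) of the sleeve, the knurled dark ring on the barrel, 43 mm across, 30 mm long, forward (0) at 75 to 105 mm height (nominal, +-10). Spring: 2.5 N at 0, 5 N at 0.012 m. Drawn about 0.012 to 0.015 (hard stop), a sprung shuttle in the bore pops up and holds the sleeve's three locking dogs out of the bore: let go, it stays at about 0.010. 0 = fully forward.
- coupler_seat (a point): Fixed point on the coupler's axis, 35 mm above its origin. Sleeve held back, a plug's tip meets the sprung shuttle 10 mm below the mouth and pushes it down (5 to 12 N; more, and a sideways push, if 1 mm off the axis); at 26 to 28 mm the dogs snap into its groove and the sleeve springs forward. 1 to 2 mm deeper it stops hard; pushing with over 20 N is ramming. Sleeve forward: bore blocked at 12 mm.
- gauge_center (a point): Centre of the test gauge's round dark case: disc 42 mm in diameter, 22 mm thick, white dial on its own -x face, its flat faces look along its own x, z up. Grasp it from above across the flat faces. Starts upright, plug down, in one of the stand's two holes, 73.5 mm above the worktop; lift over 35 mm to free it. Locked in the coupler it is 151 mm (+-10) above the coupler's origin. 0.16 kg.
- plug_tip (a point): Tip of the gauge's plug, on its axis, 68 mm below the case centre, axes as gauge_center. The plug is 22 mm in diameter, 28.5 mm long, edge bevelled 1.2 by 3.5 mm, groove 10 mm wide from 8.5 mm above the tip. Above it a brass hexagon collar 29 mm across, 11.5 mm high, which rests on the stand's top, then a 13 mm neck up to the case.
- stand: Fixed wooden stand, 56 x 130 x 34 mm (long along its own y), origin at the centre of its underside, with two blind holes of 24.5 mm, 32.5 mm deep, 33 mm either side of the centre along its y.
- blank_center (a point): Bystander: centre of the knurled dark head of a blanking plug (head 33 mm in diameter, 20 mm high, no dial), which stands in the stand's other hole, this point 44 mm above the worktop. Leave it alone.
- masking_tape: Bystander: roll of tape, 96 mm in diameter, 24 mm high, lying flat; origin at the centre of its underside.
- solder_spool_3: Bystander: small grey solder spool, 51 x 61 x 38 mm, standing; origin at the centre of its underside.
Mind the look-alikes: they are no part of the job. Leave any blue or purple look-alike of the part that bears gauge_center alone.

How it is judged:
By the outcome, as a careful person would: the job done as asked, in the order asked, and still so for the second after the job is handed in, with the robot touching nothing.
It also fails if it takes over 64 s, if anything falls off the work surface, if the arm or the gripper's body presses on something with over 40 N, if the wrist force passes 120 N, or if a joint passes its speed limit or range.

## Working session

There is one attempt and no reset: what is moved stays moved. The work goes in short steps, Python scripts to look and compute and a tool call to move; the robot and the scene stay as the last step left them, time stands still between calls to the robot, and variables do not carry over. Pictures are saved under pics/ and viewed, and the job is handed in when it is done.

Besides the shell and the picture viewer there is one more tool, called after "Call:" in YAML: its name, and indented under it one key for each argument. jog_arm: Moves the arm, as the interface text tells. Its arguments: {"type":"object","properties":{"deltas":{"type":"array"},"grip_force":{"type":"number"}},"required":["deltas"]}

```bash
mkdir -p pics; cat > h.py <<'E'
from workcell import env
import numpy as np, cv2
from scipy.spatial.transform import Rotation as R
def cam(n):
    p=env.camera_params(n); return p
def proj(p,X):
    Rm=R.from_euler('xyz',p['orientation'],degrees=True).as_matrix()
    c=Rm.T@(np.array(X,float)-np.array(p['xyz'])); return (p['fx']*c[0]/c[2]+p['cx'],p['fy']*c[1]/c[2]+p['cy'])
def ray(p,u,v):
    Rm=R.from_euler('xyz',p['orientation'],degrees=True).as_matrix()
    return np.array(p['xyz'],float),Rm@np.array([(u-p['cx'])/p['fx'],(v-p['cy'])/p['fy'],1])
def atz(p,u,v,z):
    o,d=ray(p,u,v); return o+d*(z-o[2])/d[2]
def tri(obs):
    A=np.zeros((3,3));b=np.zeros(3)
    for p,u,v in obs:
        o,d=ray(p,u,v); d=d/np.linalg.norm(d);M=np.eye(3)-np.outer(d,d);A+=M;b+=M@o
    return np.linalg.solve(A,b)
def save(n,f,scale=1.5,crop=None):
    im=env.grab_frame(n); cv2.imwrite('pics/raw_'+f,im[:,:,::-1])
    if crop: im=im[crop[1]:crop[3],crop[0]:crop[2]]
    im=cv2.resize(im,None,fx=scale,fy=scale,interpolation=cv2.INTER_CUBIC)
    cv2.imwrite('pics/'+f,im[:,:,::-1])
E
python3 - <<'E'
from h import *
for n in ['scene','side','wrist']:
    print(n,{k:np.round(v,2) for k,v in cam(n).items()})
    save(n,n+'0.png')
    for l in ['coupler','sleeve','gauge_center','blank_center','stand']:
        print(l,[(np.round(d['xyz'],1),round(d['conf'],2)) for d in env.look_for(n,l)])
print(env.state(),env.nose_length)
E
```

```text
scene {'fx': np.float64(416.86), 'fy': np.float64(416.86), 'cx': np.float64(249.59), 'cy': np.float64(187.69), 'xyz': array([  -2.96, -398.04,  886.8 ]), 'orientation': array([-140.45,    0.59,  -46.68])}
coupler [(array([557.3, 311.5,  34.9]), 0.76), (array([ 425.1, -128.2,   85.5]), 0.36)]
sleeve [(array([554.3, 307.6,  95.3]), 0.49)]
gauge_center [(array([ 387.8, -278.8,   78.5]), 0.83), (array([ 425.9, -126.6,   85.9]), 0.62), (array([425.2, 276.6,  72.7]), 0.57)]
blank_center [(array([426.2, -61.5,  56. ]), 0.52)]
stand [(array([413.4, -99.2,  34. ]), 0.9), (array([552.3, 307.7,  94.8]), 0.26)]
side {'fx': np.float64(400.72), 'fy': np.float64(400.72), 'cx': np.float64(256.75), 'cy': np.float64(189.92), 'xyz': array([ 258.69, -677.28, 1037.12]), 'orientation': array([-140.99,   -0.15,  -17.24])}
coupler [(array([567.7, 313.7,  35.4]), 0.84), (array([ 421.9, -112.2,   36.6]), 0.31)]
sleeve [(array([559.7, 311.7,  94.2]), 0.42)]
gauge_center [(array([425.1, 274.4,  68.3]), 0.73), (array([ 391.9, -281.2,   76.6]), 0.73), (array([ 428.9, -137.3,   87. ]), 0.44)]
blank_center [(array(
[... 310 characters left out ...]

gauge_center []
blank_center []
stand []
{'time_s': 0.9, 'qpos': array([ 7.30508200e+01,  1.83115637e+01,  8.96372536e+01,  8.27705562e-04,
        7.20442727e+01, -1.14542784e+00]), 'qvel': array([ 0.0238094 , -0.04759883, -0.05084578, -0.00134145, -0.09025774,
       -0.08662403]), 'effort': array([-8.80964653e-04, -4.12341857e+01, -2.32237887e+01,  7.28382426e-02,
        3.73208639e-02, -8.16933891e-06]), 'ee_pos': array([156.59569022, 553.29400487, 230.99115641]), 'ee_rot': array([ 1.79993076e+02, -6.49132567e-04,  1.64195993e+02]), 'force': array([ 0.08648329,  0.06864867, -0.16085724]), 'torque': array([ 0.02657224, -0.02893404,  0.03760782]), 'gripper_width': 91.43816947632395} 17.0
```

View pics/scene0.png

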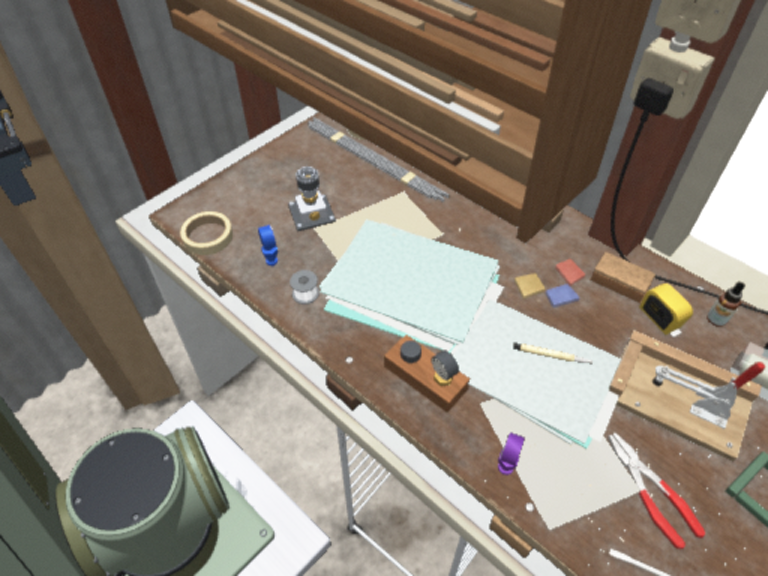

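View pics/side0.png

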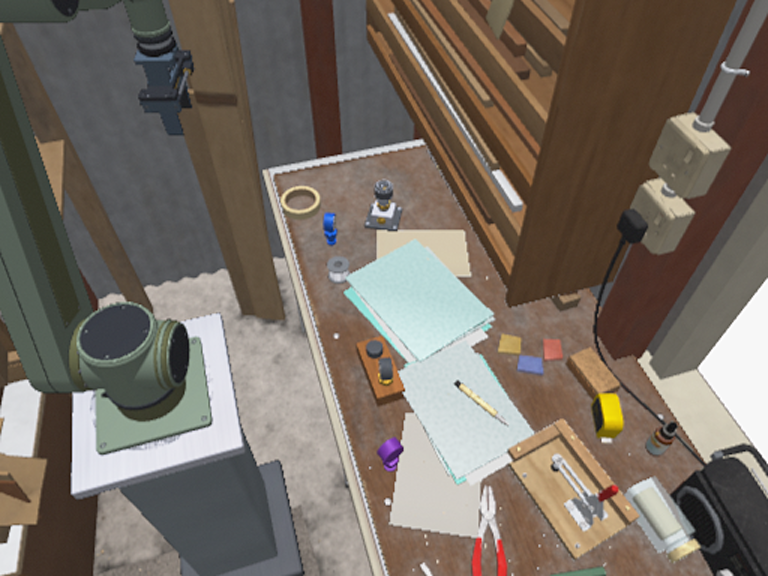

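```bash
python3 - <<'E'
from h import *
a=cv2.imread('pics/raw_scene0.png');b=cv2.imread('pics/raw_side0.png')
A=[a[95:165,180:240],a[215:275,250:320],b[110:160,235:275],b[215:275,230:275]]
r=[cv2.resize(x,(int(x.shape[1]*290/x.shape[0]),290),interpolation=cv2.INTER_CUBIC) for x in A]
w=400
r=[cv2.copyMakeBorder(x,0,0,0,w-x.shape[1],cv2.BORDER_CONSTANT) for x in r]
cv2.imwrite('pics/c0.png',np.vstack([np.hstack(r[:2]),np.hstack(r[2:])]))
for n in ['scene','side']:
    env.grab_frame(n)
    for l in ['masking_tape','solder_spool_3']:
        print(l,[(np.round(d['xyz'],1),round(d['conf'],2)) for d in env.look_for(n,l)])
E
```

```text
masking_tape [(array([387.1, 421.9,  15.7]), 0.71)]
solder_spool_3 [(array([414. , 174.5,  40.4]), 0.86)]
masking_tape [(array([384. , 421.6,  20.9]), 0.83)]
solder_spool_3 [(array([566. , 311.2,  35.7]), 0.73), (array([416.9, 176.4,  35.2]), 0.48)]
```

View pics/c0.png

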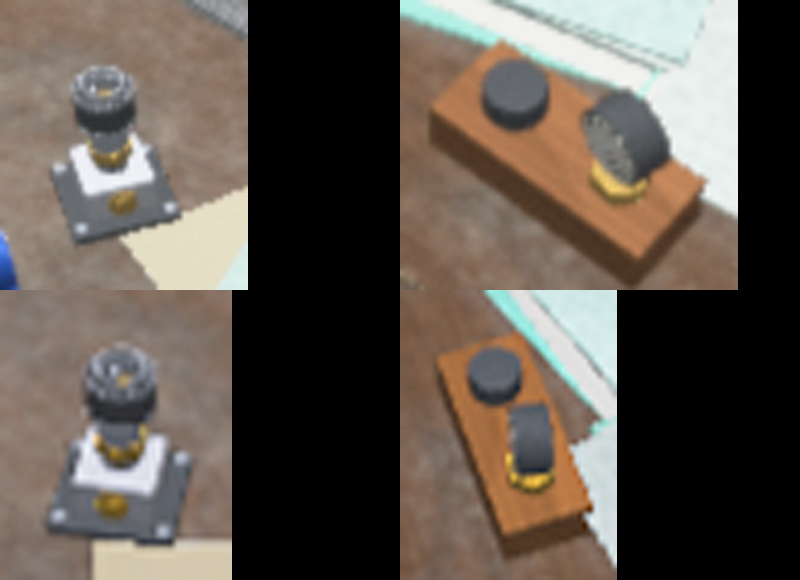

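Call:
jog_arm:
  deltas:
    - [[-0.45, -0.124, -0.07, 0, 0.0912], [-0.45, -0.124, -0.07, 0, 0.0912], [-0.45, -0.124, -0.07, 0, 0.0912], [-0.45, -0.124, -0.07, 0, 0.0912], [-0.45, -0.124, -0.07, 0, 0.0912], [-0.45, -0.124, -0.07, 0, 0.0912], [-0.45, -0.124, -0.07, 0, 0.0912], [-0.45, -0.124, -0.07, 0, 0.0912], [-0.45, -0.124, -0.07, 0, 0.0912], [-0.45, -0.124, -0.07, 0, 0.0912], [-0.45, -0.124, -0.07, 0, 0.0912], [-0.45, -0.124, -0.07, 0, 0.0912], [-0.45, -0.124, -0.07, 0, 0.0912], [-0.45, -0.124, -0.07, 0, 0.0912], [-0.45, -0.124, -0.07, 0, 0.0912], [-0.45, -0.124, -0.07, 0, 0.0912]]

```text
time_s: 2.53
ee_pos: [554.3, 312.4, 300.9]
ee_rot: [-180.0, -0.1, 164.3]
force: [-0.1, -0.1, -0.0]
gripper_width: 91.7
```

```bash
python3 - <<'E'
from h import *
s=env.state();print(s['time_s'],s['ee_pos'],s['ee_rot'],s['force'],s['qpos'])
print(cam('wrist'))
save('wrist','w1.png')
E
```

```text
2.5333 [554.34740036 312.42781956 300.88060174] [-1.79995466e+02 -5.34555191e-02  1.64302368e+02] [-0.13720681 -0.11124465 -0.02561016] [ 2.83529054e+01  2.22753618e+01  7.36888851e+01  3.40906395e-02
  8.40773264e+01 -4.59529948e+01]
{'fx': 307.7355532328062, 'fy': 307.7355532328062, 'cx': 257.2241830583881, 'cy': 195.56443240955508, 'xyz': array([488.75900386, 330.82309589, 455.85978055]), 'orientation': array([1.65931367e+02, 3.83964704e-02, 7.43117756e+01])}
```

View pics/w1.png

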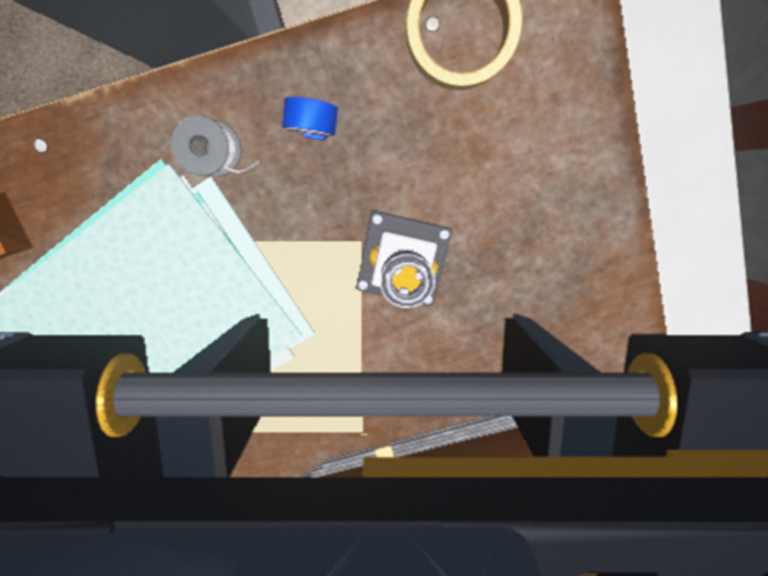

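```bash
python3 - <<'E'
import cv2,numpy as np
a=cv2.imread('pics/raw_w1.png')
c=a[130:215,230:310]; cv2.imwrite('pics/c1.png',cv2.resize(c,None,fx=7,fy=7,interpolation=cv2.INTER_CUBIC))
a=cv2.imread('pics/raw_scene0.png')
c=a[105:160,185:230]; cv2.imwrite('pics/c2.png',cv2.resize(c,None,fx=10,fy=10,interpolation=cv2.INTER_CUBIC))
E
```

```text
(no output)
```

View pics/c1.png

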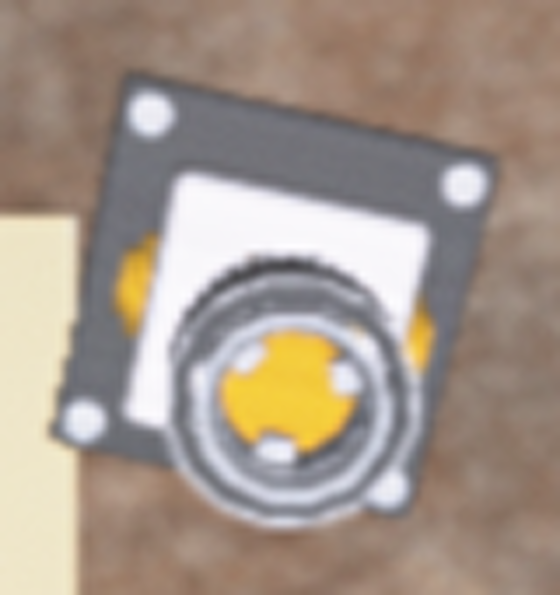

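View pics/c2.png

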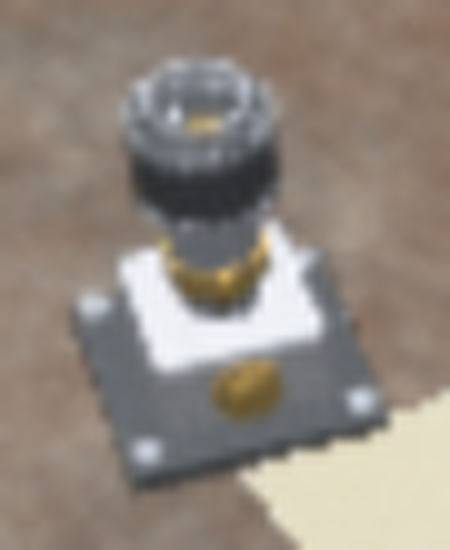

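```bash
python3 - <<'E'
from h import *
p=cam('wrist'); f=lambda x,y:(x/7+230,y/7+130)
for b in [(150,115),(465,185),(83,421),(390,490)]: print(atz(p,*f(*b),9).round(1))
c=atz(p,*f(272,303),9); print('c',c)
Rm=R.from_euler('xyz',p['orientation'],degrees=True).as_matrix()
for z in (95,100,105,110,115,120):
    print(z,atz(p,*f(290,410),z).round(1),'px',proj(p,[c[0],c[1],z]), 'depth',(Rm.T@(np.array([c[0],c[1],z])-p['xyz']))[2])
s=cam('scene'); g=lambda x,y:(x/10+185,y/10+105)
cs=[(92,307),(305,265),(145,450),(362,402)]
for b in cs: print('s',atz(s,*g(*b),9).round(1))
m=np.mean(cs,0);print(atz(s,*g(*m),9))
for z in (100,110,120): print(z,proj(s,[c[0],c[1],z]),'obs',g(200,92))
print('tri',tri([(p,*f(290,410)),(s,*g(198,95))]))
E
```

```text
[524.2 312.    9. ]
[555.7 370.9   9. ]
[582.5 280.5   9. ]
[614.9 339.7   9. ]
c [568.77739484 325.88956023   9.        ]
95 [572.2 325.   95. ] px (np.float64(271.4442992322037), np.float64(185.70039193669308)) depth 369.17047911708477
100 [571. 325. 100.] px (np.float64(271.6311563443908), np.float64(186.59704079679176)) depth 364.32084241318813
105 [569.9 325.1 105. ] px (np.float64(271.82305524626923), np.float64(187.51788308965155)) depth 359.4712057092915
110 [568.7 325.2 110. ] px (np.float64(272.0202027852264), np.float64(188.46391138907308)) depth 354.62156900539486
115 [567.6 325.3 115. ] px (np.float64(272.2228172805211), np.float64(189.43617331755462)) depth 349.7719323014983
120 [566.4 325.4 120. ] px (np.float64(272.4311293297616), np.float64(190.4357754162388)) depth 344.92229559760165
s [553.1 370.9   9. ]
s [610.1 336.6   9. ]
s [522.8 313.6   9. ]
s [580.4 280.8   9. ]
[566.23339658 325.10637175   9.        ]
100 (np.float64(205.26173161752675), np.float64(116.91499597299466)) obs (205.0, 114.2)
110 (np.float64(204.93634373315393), np.float64(114.20573801498168)) obs (205.0, 114.2)
120 (np.float64(204.60667972975648), np.float64(111.4608760592379)) obs (205.0, 114.2)
tri [568.36157642 325.41173932 109.68468191]
```

```bash
cat >> h.py <<'E'
def d(x,y,z):
    s=env.state(); Rm=R.from_euler('xyz',s['ee_rot'],degrees=True).as_matrix()
    print('t',round(s['time_s'],2),'ee',s['ee_pos'].round(1),s['ee_rot'].round(2),'F',s['force'].round(1),'T',s['torque'].round(2),'w',round(s['gripper_width'],1),'tool d mm',(Rm.T@(np.array([x,y,z])-s['ee_pos'])).round(1))
E
python3 -c "
from h import *
d(568,325.4,150)"
```

```text
t 2.58 ee [554.4 312.5 301. ] [-1.8000e+02 -3.0000e-02  1.6432e+02] F [ 0.6 -0.4 -0.3] T [ 0.06 -0.06  0.01] w 91.0 tool d mm [ -9.7  16.1 151. ]
```

Call:
jog_arm:
  deltas:
    - [[-0.0097, 0.0161, 0.04, 0, 0.08], [-0.0097, 0.0161, 0.08, 0, 0.08], [-0.0097, 0.0161, 0.12, 0, 0.08], [-0.0097, 0.0161, 0.151, 0, 0.08], [-0.0097, 0.0161, 0.151, 0, 0.08], [-0.0097, 0.0161, 0.151, 0, 0.08], [-0.0097, 0.0161, 0.151, 0, 0.08]]

```text
time_s: 3.17
ee_pos: [570.3, 325.5, 152.5]
ee_rot: [179.8, 0.2, 164.3]
force: [-0.5, -0.1, 1.3]
gripper_width: 79.7
```

```bash
python3 - <<'E'
from h import *
d(568,325.4,88)
save('wrist','w2.png')
d(568,325.4,88)
E
```

```text
t 3.17 ee [570.3 325.5 152.5] [1.7983e+02 1.6000e-01 1.6425e+02] F [-0.5 -0.1  1.3] T [ 0.04 -0.02 -0.03] w 79.7 tool d mm [ 2.4 -0.9 64.5]
t 3.22 ee [570.8 325.6 153.2] [179.77   0.23 164.24] F [-0.1 -0.3  0.2] T [ 0.03  0.02 -0.  ] w 80.2 tool d mm [ 2.9 -1.2 65.2]
```

View pics/w2.png

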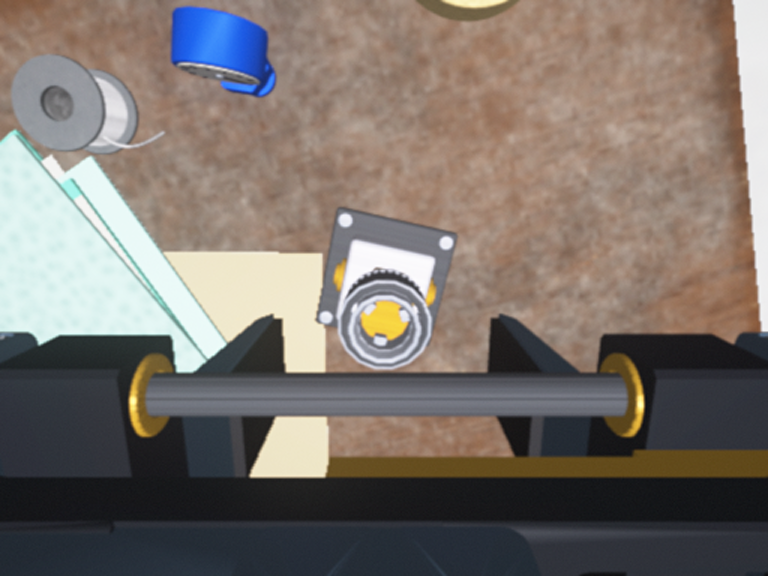

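Call:
jog_arm:
  deltas:
    - [[0, 0, 0, 0, 0.08], [0, 0, 0, 0, 0.08], [0, 0, 0, 0, 0.08]]

```text
time_s: 3.47
ee_pos: [570.1, 324.6, 151.7]
ee_rot: [179.9, 0.1, 164.2]
force: [0.1, -0.0, -0.0]
gripper_width: 80.2
```

```bash
python3 - <<'E'
from h import *
d(568,325.4,88)
p=cam('wrist')
im=env.grab_frame('wrist')[:,:,::-1]
cv2.imwrite('pics/raw_w3.png',im)
cv2.imwrite('pics/c3.png',cv2.resize(im[135:255,205:310],None,fx=5,fy=5,interpolation=cv2.INTER_CUBIC))
import json; json.dump({k:np.array(v).tolist() for k,v in p.items()},open('w3.json','w'))
d(568,325.4,88)
E
```

```text
t 3.47 ee [570.1 324.6 151.7] [1.7988e+02 1.2000e-01 1.6420e+02] F [ 0.1 -0.  -0. ] T [-0.03 -0.03  0.01] w 80.2 tool d mm [ 2.4  0.1 63.7]
t 3.52 ee [569.9 324.5 151.2] [1.7991e+02 8.0000e-02 1.6419e+02] F [-0.8  0.5 -0.2] T [-0.07 -0.02 -0.05] w 80.2 tool d mm [ 2.2  0.3 63.2]
```

View pics/c3.png

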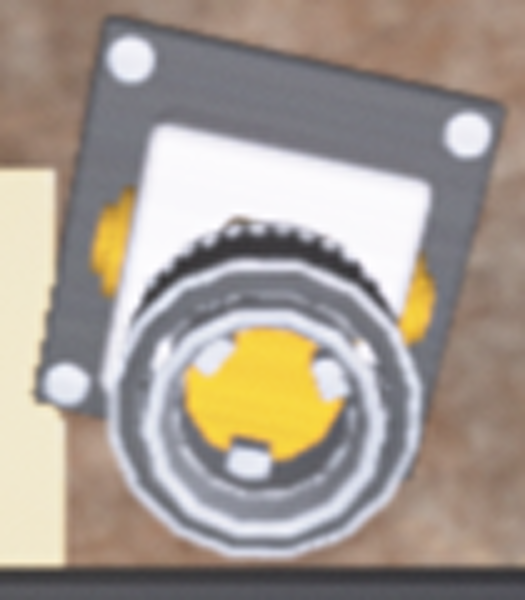

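```bash
python3 - <<'E'
from h import *
import json
p={k:np.array(v) for k,v in json.load(open('w3.json')).items()}
Rm=R.from_euler('xyz',p['orientation'],degrees=True).as_matrix()
for z in (100,105,110,115,120):
    X=atz(p,257.6,219.6,z); print(z,X.round(1),'diam',33*p['fx']/(Rm.T@(X-p['xyz']))[2]*1.0)
a=[atz(p,x/5+205,y/5+135,9) for x,y in [(130,60),(467,135),(66,384)]]
print(np.round(a,1),((a[1]+a[2])/2).round(1))
E
```

```text
100 [571.4 324.4 100. ] diam 46.74213792647921
105 [569.8 324.9 105. ] diam 47.902477096974884
110 [568.1 325.3 110. ] diam 49.12189190850851
115 [566.5 325.8 115. ] diam 50.4050117303731
120 [564.9 326.2 120. ] diam 51.75696260309661
[[523.7 311.7   9. ]
 [555.3 370.4   9. ]
 [582.3 280.2   9. ]] [568.8 325.3   9. ]
```

Call:
jog_arm:
  deltas:
    - [[0.0015, 0.0005, 0.02, 0, 0.08], [0.0015, 0.0005, 0.04, 0, 0.075], [0.0015, 0.0005, 0.06, 0, 0.07], [0.0015, 0.0005, 0.063, 0, 0.065], [0.0015, 0.0005, 0.063, 0, 0.06], [0.0015, 0.0005, 0.063, 0, 0.06], [0.0015, 0.0005, 0.063, 0, 0.06], [0.0015, 0.0005, 0.063, 0, 0.06]]
  grip_force: 5

```text
time_s: 4.18
ee_pos: [569.0, 325.6, 88.5]
ee_rot: [179.9, 0.1, 164.2]
force: [0.2, -0.2, -0.0]
gripper_width: 60.0
```

```bash
python3 - <<'E'
from h import *
d(568.3,325.4,87)
E
```

```text
t 4.18 ee [569.  325.6  88.5] [1.7988e+02 1.1000e-01 1.6420e+02] F [ 0.2 -0.2 -0. ] T [ 0.01  0.05 -0.06] w 60.0 tool d mm [ 0.7 -0.4  1.5]
```

Close lightly to see how well centred it is.

Call:
jog_arm:
  deltas:
    - [[0, 0, 0, 0, 0.03], [0, 0, 0, 0, 0.03], [0, 0, 0, 0, 0.03], [0, 0, 0, 0, 0.03], [0, 0, 0, 0, 0.03], [0, 0, 0, 0, 0.03]]
  grip_force: 5

```text
time_s: 4.68
ee_pos: [568.3, 325.2, 87.3]
ee_rot: [180.0, 0.0, 164.2]
force: [-0.8, 0.4, 2.0]
gripper_width: 40.6
```

```bash
python3 - <<'E'
from h import *
d(568.3,325.4,87)
E
```

```text
t 4.68 ee [568.3 325.2  87.3] [1.7998e+02 2.0000e-02 1.6420e+02] F [-0.8  0.4  2. ] T [-0.05  0.01  0.04] w 40.6 tool d mm [0.1 0.1 0.3]
```

Call:
jog_arm:
  deltas:
    - [[0, 0, 0, 0, 0.03], [0, 0, 0, 0, 0.03], [0, 0, 0, 0, 0.03], [0, 0, 0.003, 0, 0.03], [0, 0, 0.006, 0, 0.03], [0, 0, 0.009, 0, 0.03], [0, 0, 0.011, 0, 0.03], [0, 0, 0.012, 0, 0.03], [0, 0, 0.012, 0, 0.03], [0, 0, 0.012, 0, 0.03], [0, 0, 0.012, 0, 0.03]]
  grip_force: 30

```text
time_s: 5.6
ee_pos: [568.3, 325.2, 75.1]
ee_rot: [180.0, 0.0, 164.2]
force: [-0.2, 0.4, 3.4]
gripper_width: 40.4
```

```bash
python3 - <<'E'
from h import *
d(568.3,325.4,87)
E
```

```text
t 5.6 ee [568.3 325.2  75.1] [1.7998e+02 1.0000e-02 1.6420e+02] F [-0.2  0.4  3.4] T [-0.01  0.01  0.12] w 40.4 tool d mm [  0.1   0.2 -11.9]
```

Call:
jog_arm:
  deltas:
    - [[0, 0, 0.001, 0, 0.03], [0, 0, 0.002, 0, 0.03], [0, 0, 0.002, 0, 0.03], [0, 0, 0.002, 0, 0.03], [0, 0, 0.002, 0, 0.03]]
  grip_force: 30

```text
time_s: 6.02
ee_pos: [568.3, 325.3, 73.1]
ee_rot: [180.0, 0.0, 164.2]
force: [0.3, 0.6, 4.6]
gripper_width: 40.3
```

```bash
python3 - <<'E'
from h import *
d(568.3,325.4,87)
E
```

```text
t 6.02 ee [568.3 325.3  73.1] [1.7998e+02 1.0000e-02 1.6420e+02] F [0.3 0.6 4.6] T [ 0.01 -0.    0.08] w 40.3 tool d mm [  0.1   0.1 -13.9]
```

Call:
jog_arm:
  deltas:
    - [[0, 0, 0.001, 0, 0.03], [0, 0, 0.002, 0, 0.03], [0, 0, 0.002, 0, 0.03], [0, 0, 0.002, 0, 0.03]]
  grip_force: 30

```text
time_s: 6.35
ee_pos: [568.4, 325.3, 72.2]
ee_rot: [180.0, 0.0, 164.2]
force: [-1.1, -1.3, 11.4]
gripper_width: 40.5
```

```bash
python3 - <<'E'
from h import *
d(568.3,325.4,87)
E
```

```text
t 6.35 ee [568.4 325.3  72.2] [1.7996e+02 4.0000e-02 1.6420e+02] F [-1.1 -1.3 11.4] T [-0.2   0.31  0.13] w 40.5 tool d mm [  0.1   0.1 -14.8]
```

Call:
jog_arm:
  deltas:
    - [[0, 0, -0.003, 0, 0.03], [0, 0, -0.005, 0, 0.03], [0, 0, -0.006, 0, 0.03], [0, 0, -0.006, 0, 0.03]]

```text
time_s: 6.68
ee_pos: [568.3, 325.2, 76.7]
ee_rot: [180.0, 0.0, 164.2]
force: [1.2, 0.1, 2.9]
gripper_width: 39.9
```

```bash
python3 - <<'E'
from h import *
d(568.3,325.4,87)
E
```

```text
t 6.68 ee [568.3 325.2  76.7] [1.7999e+02 1.0000e-02 1.6420e+02] F [1.2 0.1 2.9] T [ 0.06 -0.15  0.16] w 39.9 tool d mm [  0.1   0.2 -10.3]
```

Call:
jog_arm:
  deltas:
    - [[0, 0, 0, 0, 0.07], [0, 0, 0, 0, 0.07], [0, 0, 0, 0, 0.07], [0, 0, 0, 0, 0.07], [0, 0, -0.03, 0, 0.07], [0, 0, -0.065, 0, 0.07], [0, 0, -0.1, 0, 0.07], [0, 0, -0.135, 0, 0.07], [0, 0, -0.15, 0, 0.07], [0, 0, -0.15, 0, 0.07], [0, 0, -0.15, 0, 0.07]]

```text
time_s: 7.6
ee_pos: [568.2, 325.1, 227.3]
ee_rot: [180.0, 0.0, 164.2]
force: [0.4, -0.5, -0.1]
gripper_width: 70.2
```

```bash
python3 - <<'E'
from h import *
d(568.3,325.4,87)
save('wrist','w4.png',6,(215,120,315,215))
p=cam('scene'); q=cam('side'); print(tri([(p,296.6,242.9),(q,257.3,245.4)]), atz(p,296.6,242.9,73.5),atz(q,257.3,245.4,73.5))
E
```

```text
t 7.6 ee [568.2 325.1 227.3] [1.7995e+02 4.0000e-02 1.6419e+02] F [ 0.4 -0.5 -0.1] T [-0.    0.01  0.01] w 70.2 tool d mm [1.000e-01 1.000e-01 1.403e+02]
[ 435.73667759 -120.70302339   70.36409828] [ 434.17083453 -121.6264918    73.5       ] [ 435.07149708 -122.66913862   73.5       ]
```

View pics/w4.png

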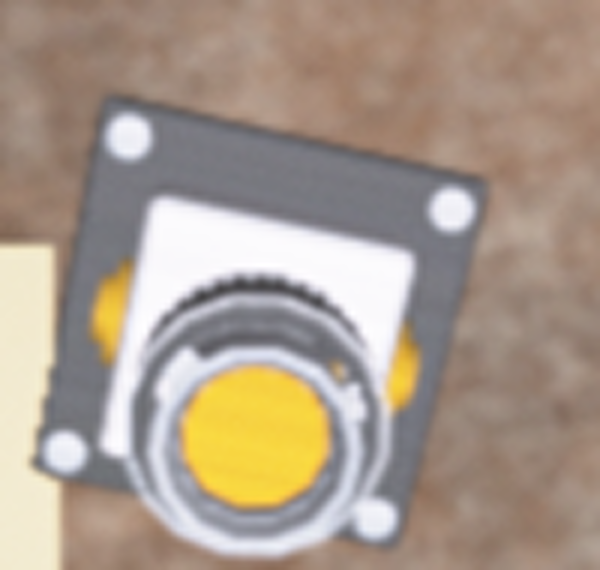

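Call:
jog_arm:
  deltas:
    - [[0.006, -0.466, -0.03, 0, 0.07], [0.006, -0.466, -0.03, 0, 0.07], [0.006, -0.466, -0.03, 0, 0.07], [0.006, -0.466, -0.03, 0, 0.07], [0.006, -0.466, -0.03, 0, 0.07], [0.006, -0.466, -0.03, 0, 0.07], [0.006, -0.466, -0.03, 0, 0.07], [0.006, -0.466, -0.03, 0, 0.07], [0.006, -0.466, -0.03, 0, 0.07], [0.006, -0.466, -0.03, 0, 0.07], [0.006, -0.466, -0.03, 0, 0.07], [0.006, -0.466, -0.03, 0, 0.07], [0.006, -0.466, -0.03, 0, 0.07], [0.006, -0.466, -0.03, 0, 0.07], [0.006, -0.466, -0.03, 0, 0.07], [0.006, -0.466, -0.03, 0, 0.07]]

```text
time_s: 8.98
ee_pos: [435.8, -120.2, 256.2]
ee_rot: [180.0, -0.1, 164.3]
force: [-0.1, 0.1, -0.3]
gripper_width: 70.0
```

```bash
python3 - <<'E'
from h import *
d(435,-121.5,73.5)
save('wrist','w5.png')
a=cv2.imread('pics/raw_w5.png');cv2.imwrite('pics/c5.png',cv2.resize(a[110:240,180:340],None,fx=4.5,fy=4.5,interpolation=cv2.INTER_CUBIC))
print(env.state()['qpos'].round(1))
E
```

```text
t 8.98 ee [ 435.8 -120.2  256.2] [ 1.7997e+02 -8.0000e-02  1.6432e+02] F [-0.1  0.1 -0.3] T [-0.02  0.01 -0.03] w 70.0 tool d mm [ 1.000e-01 -1.600e+00  1.827e+02]
[-16.9   6.2 101.9   0.   71.9 -91.2]
```

View pics/w5.png

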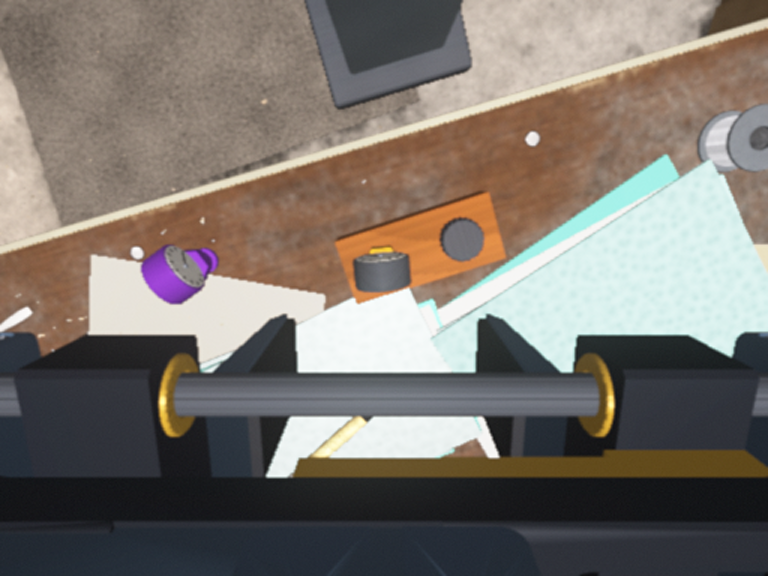

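View pics/c5.png

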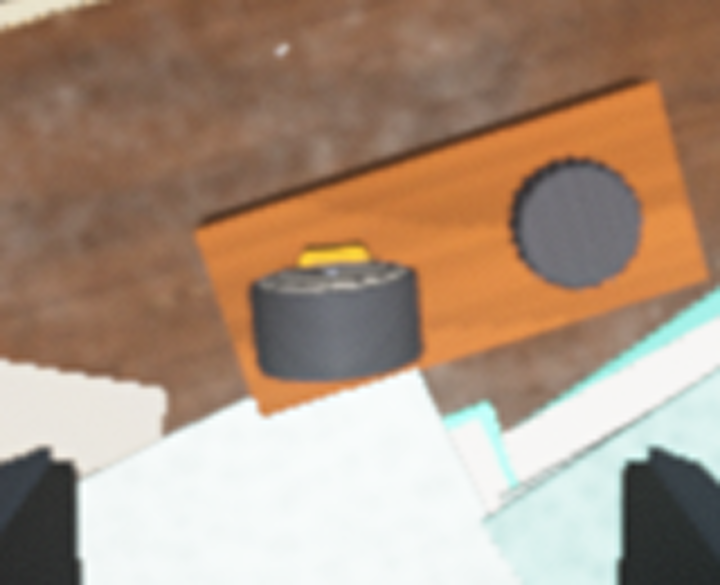

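```bash
python3 - <<'E'
from h import *
p=cam('wrist'); f=lambda x,y:(180+x/4.5,110+y/4.5)
print(p['xyz'])
for z in (70,73.5,80):
  print(atz(p,*f(337,317),z).round(1))
L=[atz(p,*f(*c),73.5) for c in [(252,283),(415,262),(262,372),(420,350)]];print(np.round(L,1))
v=L[1]-L[0];print(np.degrees(np.arctan2(v[1],v[0])));v=L[3]-L[2];print(np.degrees(np.arctan2(v[1],v[0])))
S=[atz(p,*f(*c),34) for c in [(197,232),(655,82),(262,414),(708,278)]];print(np.round(S,1))
v=S[1]-S[0];print(np.degrees(np.arctan2(v[1],v[0])),np.linalg.norm(v)); B=atz(p,*f(578,222),54);print('blank',B)
E
```

```text
[ 370.23721899 -101.91691045  411.39410139]
[ 434.9 -122.8   70. ]
[ 434.2 -122.6   73.5]
[ 433.  -122.2   80. ]
[[ 420.3 -140.5   73.5]
 [ 426.1 -100.4   73.5]
 [ 442.7 -144.5   73.5]
 [ 447.9 -104.9   73.5]]
81.75739657942408
82.47635490263978
[[ 408.6 -155.5   34. ]
 [ 403.2  -26.2   34. ]
 [ 462.8 -153.    34. ]
 [ 458.8  -23.6   34. ]]
92.38386608779459 129.40426517374627
blank [430.65584608 -57.03960916  54.        ]
```

Call:
jog_arm:
  deltas:
    - [[0.0007, -0.0011, 0.03, 7.1, 0.06], [0.0007, -0.0011, 0.06, 14.2, 0.06], [0.0007, -0.0011, 0.06, 21.3, 0.06], [0.0007, -0.0011, 0.06, 28.4, 0.06], [0.0007, -0.0011, 0.06, 35.5, 0.06], [0.0007, -0.0011, 0.06, 42.6, 0.06], [0.0007, -0.0011, 0.06, 49.7, 0.06], [0.0007, -0.0011, 0.06, 56.8, 0.06], [0.0007, -0.0011, 0.06, 63.9, 0.06], [0.0007, -0.0011, 0.06, 71.0, 0.06], [0.0007, -0.0011, 0.06, 78.1, 0.06], [0.0007, -0.0011, 0.06, 82.2, 0.06], [0.0007, -0.0011, 0.06, 82.2, 0.06], [0.0007, -0.0011, 0.06, 82.2, 0.06], [0.0007, -0.0011, 0.06, 82.2, 0.06], [0.0007, -0.0011, 0.06, 82.2, 0.06]]

```text
time_s: 10.37
ee_pos: [434.7, -122.1, 196.9]
ee_rot: [-180.0, -0.0, 82.1]
force: [0.8, -0.6, -0.7]
gripper_width: 59.8
```

```bash
python3 - <<'E'
from h import *
d(434.5,-122.6,78)
save('wrist','w6.png')
a=cv2.imread('pics/raw_w6.png');cv2.imwrite('pics/c6.png',cv2.resize(a[110:240,180:340],None,fx=4.5,fy=4.5,interpolation=cv2.INTER_CUBIC))
print(env.state()['qpos'].round(1)); print(cam('wrist'))
E
```

```text
t 10.37 ee [ 434.7 -122.1  196.9] [-1.80e+02 -1.00e-02  8.21e+01] F [ 0.8 -0.6 -0.7] T [-0.06  0.09  0.03] w 59.8 tool d mm [-5.000e-01 -1.000e-01  1.189e+02]
[-17.2   8.8 107.9   0.   63.3  -9.2]
{'fx': 307.7355532328062, 'fy': 307.7355532328062, 'cx': 257.2241830583881, 'cy': 195.56443240955508, 'xyz': array([444.19131524, -54.57585208, 351.8140075 ]), 'orientation': array([ 1.65856037e+02,  2.14928624e-03, -7.91796195e+00])}
```

View pics/w6.png

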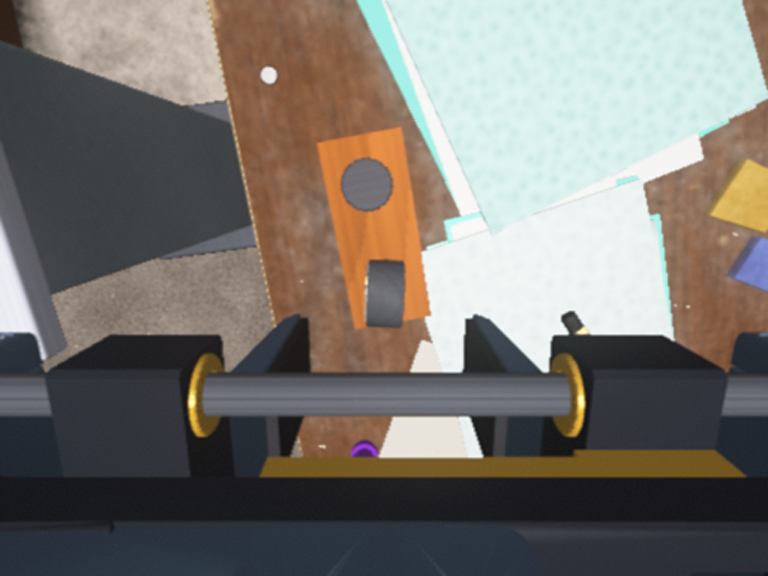

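View pics/c6.png

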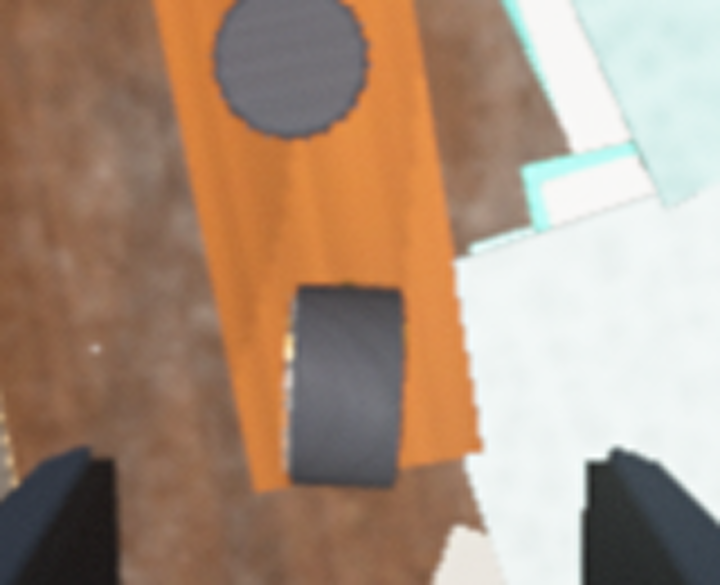

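Call:
jog_arm:
  deltas:
    - [[-0.0003, 0, 0.04, 2, 0.05], [-0.0003, 0, 0.075, 2, 0.05], [-0.0003, 0, 0.1, 2, 0.05], [-0.0003, 0, 0.115, 2, 0.05], [-0.0003, 0, 0.123, 2, 0.05], [-0.0003, 0, 0.123, 2, 0.05], [-0.0003, 0, 0.123, 2, 0.05], [-0.0003, 0, 0.123, 2, 0.05], [-0.0003, 0, 0.123, 2, 0.05]]
  grip_force: 10

```text
time_s: 11.17
ee_pos: [435.5, -123.0, 75.1]
ee_rot: [179.8, 0.0, 80.0]
force: [0.7, -0.7, -0.0]
gripper_width: 50.2
```

```bash
python3 - <<'E'
from h import *
d(434.5,-122.6,73)
E
```

```text
t 11.17 ee [ 435.5 -123.    75.1] [1.7984e+02 1.0000e-02 8.0000e+01] F [ 0.7 -0.7 -0. ] T [-0.08  0.05  0.05] w 50.2 tool d mm [ 0.3 -1.1  2.1]
```

Still settling; hold, close softly, then firm up.

Call:
jog_arm:
  deltas:
    - [[0, 0, 0, 0, 0.05], [0, 0, 0, 0, 0.04], [0, 0, 0, 0, 0.035], [0, 0, 0, 0, 0.03], [0, 0, 0, 0, 0.026], [0, 0, 0, 0, 0.022], [0, 0, 0, 0, 0.015], [0, 0, 0, 0, 0.01], [0, 0, 0, 0, 0.01], [0, 0, 0, 0, 0.01]]
  grip_force: 8

```text
time_s: 12.0
ee_pos: [434.3, -122.7, 73.9]
ee_rot: [-180.0, -0.0, 80.0]
force: [-0.9, -0.5, 1.9]
gripper_width: 22.0
```

```bash
python3 - <<'E'
from h import *
d(434.5,-122.6,73)
E
```

```text
t 12.0 ee [ 434.3 -122.7   73.9] [-179.97   -0.     80.  ] F [-0.9 -0.5  1.9] T [-0.03  0.33  0.03] w 22.0 tool d mm [0.2 0.2 0.9]
```

Call:
jog_arm:
  deltas:
    - [[0, 0, 0, 0, 0.01], [0, 0, 0, 0, 0.01], [0, 0, 0, 0, 0.01], [0, 0, -0.008, 0, 0.01], [0, 0, -0.018, 0, 0.01], [0, 0, -0.03, 0, 0.01], [0, 0, -0.045, 0, 0.01], [0, 0, -0.065, 0, 0.01], [0, 0, -0.09, 0, 0.01], [0, 0, -0.12, 0, 0.01], [0, 0, -0.15, 0, 0.01], [0, 0, -0.165, 0, 0.01], [0, 0, -0.165, 0, 0.01], [0, 0, -0.165, 0, 0.01], [0, 0, -0.165, 0, 0.01]]
  grip_force: 40

```text
time_s: 13.25
ee_pos: [433.7, -122.4, 237.6]
ee_rot: [-179.9, -0.0, 80.0]
force: [-0.5, 0.5, -2.7]
gripper_width: 21.6
```

```bash
python3 - <<'E'
from h import *
d(568.3,325.3,230)
save('wrist','w7.png')
a=cv2.imread('pics/raw_w7.png');cv2.imwrite('pics/c7.png',cv2.resize(a[110:240,180:340],None,fx=4.5,fy=4.5,interpolation=cv2.INTER_CUBIC))
E
```

```text
t 13.25 ee [ 433.7 -122.4  237.6] [-1.7986e+02 -3.0000e-02  8.0000e+01] F [-0.5  0.5 -2.7] T [-0.09  0.11  0.01] w 21.6 tool d mm [464.3  54.9   7.7]
```

View pics/w7.png

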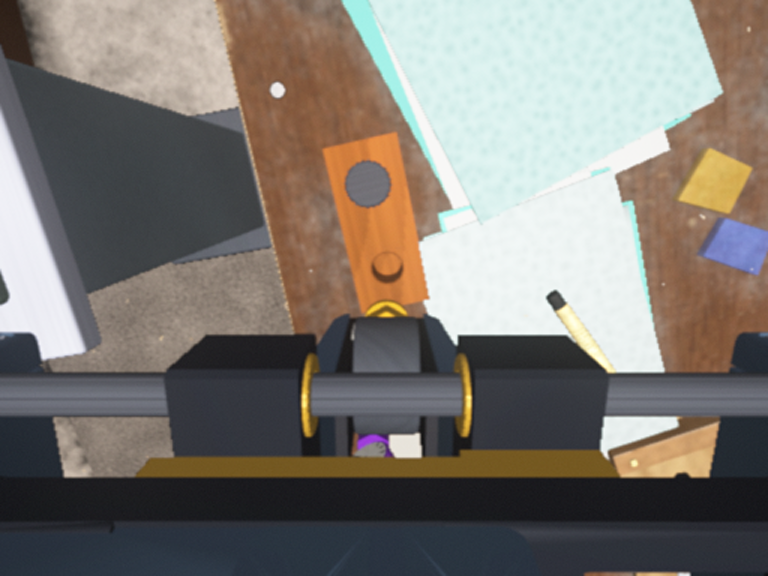

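```bash
python3 - <<'E'
from h import *
a=cv2.imread('pics/raw_w7.png');cv2.imwrite('pics/c7.png',cv2.resize(a[195:305,215:300],None,fx=5.4,fy=5.4,interpolation=cv2.INTER_CUBIC))
s=env.state();p=cam('wrist')
Rm=R.from_euler('xyz',s['ee_rot'],degrees=True).as_matrix()
for e in (-2,0,2):
    out=[]
    th=np.linspace(0,2*np.pi,181)
    P=np.array([s['ee_pos']+Rm@np.array([e+21*np.cos(t),0,0.4+21*np.sin(t)]) for t in th])
    uv=np.array([proj(p,x) for x in P]); i=uv[:,1].argmin();j=uv[:,1].argmax()
    print(e,uv[i].round(1),uv[j].round(1), 'collar', [np.round(proj(p,s['ee_pos']+Rm@np.array([e+r,0,0.4+z])),1) for r,z in ((14.5,28),(14.5,39.5),(16.7,28),(11,68))])
E
```

```text
-2 [257.  212.4] [257.  291.3] collar [array([257. , 210.5]), array([257. , 205.4]), array([257. , 207.1]), array([257.1, 199.5])]
0 [257.  208.9] [257.  287.9] collar [array([257. , 207.5]), array([257. , 202.5]), array([257., 204.]), array([257.1, 196.9])]
2 [257.  205.4] [257.  284.5] collar [array([257. , 204.3]), array([257. , 199.6]), array([257. , 200.9]), array([257.1, 194.3])]
```

View pics/c7.png

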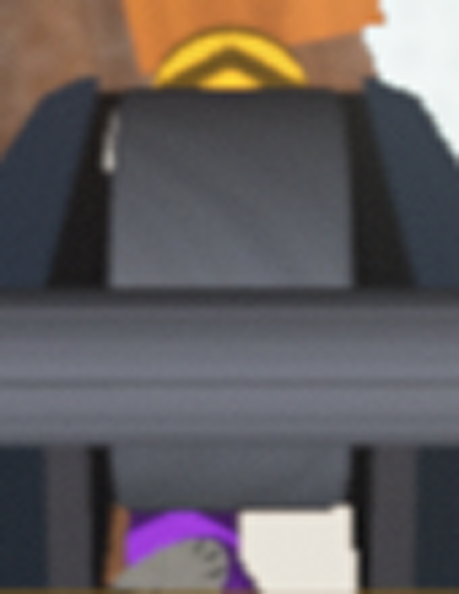

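Call:
jog_arm:
  deltas:
    - [[0.038, 0.0045, 0, 0, 0.01], [0.076, 0.009, 0, 0, 0.01], [0.114, 0.0135, 0, 0, 0.01], [0.152, 0.018, 0, 0, 0.01], [0.19, 0.0225, 0, 0, 0.01], [0.228, 0.027, 0, 0, 0.01], [0.266, 0.0315, 0, 0, 0.01], [0.304, 0.036, 0, 0, 0.01], [0.342, 0.04, 0, 0, 0.01], [0.38, 0.0445, 0, 0, 0.01], [0.41, 0.048, 0, 0, 0.01], [0.435, 0.051, 0, 0, 0.01], [0.452, 0.053, 0, 0, 0.01], [0.461, 0.054, 0, 0, 0.01], [0.465, 0.0544, 0, 0, 0.01], [0.465, 0.0544, 0, 0, 0.01], [0.465, 0.0544, 0, 0, 0.01], [0.465, 0.0544, 0, 0, 0.01], [0.465, 0.0544, 0, 0, 0.01], [0.465, 0.0544, 0, 0, 0.01]]

```text
time_s: 14.97
ee_pos: [568.8, 324.9, 239.4]
ee_rot: [180.0, -0.0, 79.9]
force: [0.5, 0.2, -2.2]
gripper_width: 21.8
```

```bash
python3 - <<'E'
from h import *
d(568.4,325.8,190)
save('wrist','w8.png')
for n in ['scene','side']: save(n,n+'8.png')
a=cv2.imread('pics/raw_scene8.png');b=cv2.imread('pics/raw_side8.png')
f=lambda x:cv2.resize(x,(400,500),interpolation=cv2.INTER_CUBIC)
cv2.imwrite('pics/c8.png',np.hstack([f(a[75:150,175:235]),f(b[85:160,225:285])]))
d(568.4,325.8,190)
E
```

```text
t 14.97 ee [568.8 324.9 239.4] [ 1.7998e+02 -1.0000e-02  7.9940e+01] F [ 0.5  0.2 -2.2] T [-0.16  0.05 -0.04] w 21.8 tool d mm [ 0.8 -0.6 49.4]
t 15.12 ee [568.9 325.3 239.2] [ 1.7998e+02 -1.0000e-02  7.9970e+01] F [-0.  -0.4 -2.6] T [-0.14  0.07  0.03] w 21.7 tool d mm [ 0.4 -0.6 49.2]
```

View pics/c8.png

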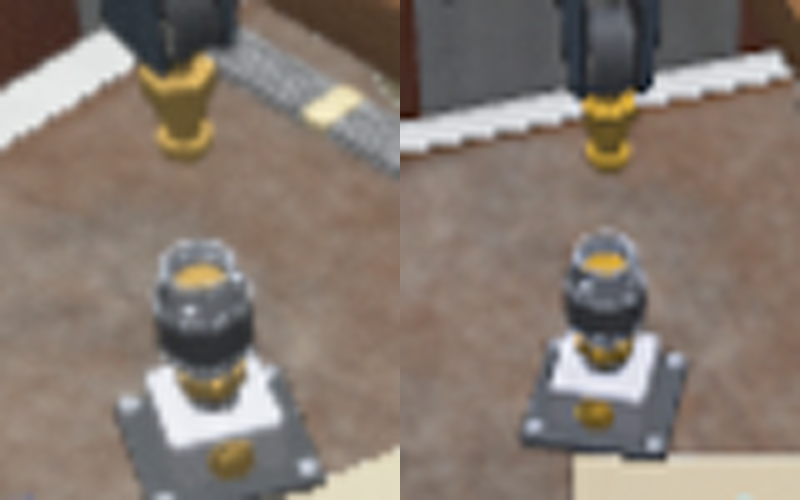

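View pics/w8.png

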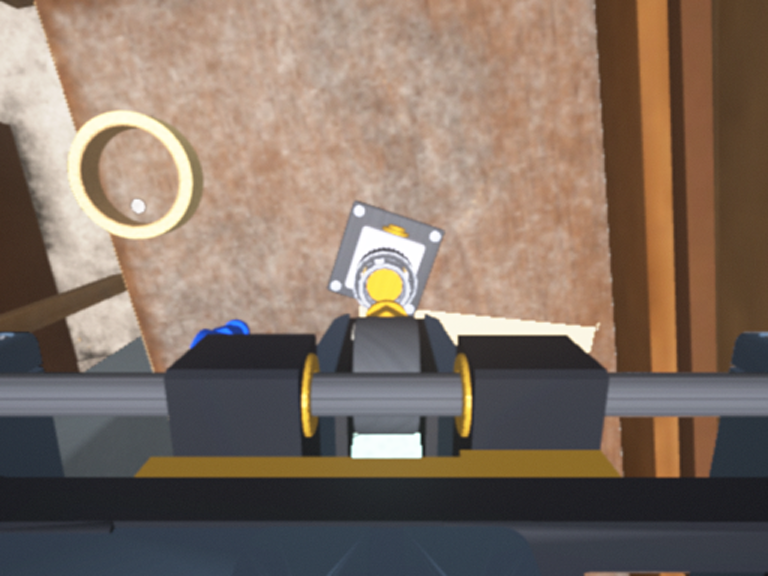

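```bash
python3 - <<'E'
from h import *
s=env.state()
for n,o in (('scene',(175,75)),('side',(225,85))):
    p=cam(n); off=0 if n=='scene' else 400
    k=400/60;
    f=lambda X:np.round([(proj(p,X)[0]-o[0])*k+off,(proj(p,X)[1]-o[1])*500/75],1)
    e=s['ee_pos']
    print(n,'tip',f(e-[0,0,68.4]),'collar',f(e-[0,0,34]),'mouth',f([568.3,325.3,109]),'x+1',f([569.3,325.3,109]),'y+1',f([568.3,326.3,109]))
E
```

```text
scene tip [186.9 146.7] collar [178.6  77.2] mouth [199.9 264.4] x+1 [201.6 263.2] y+1 [198.3 263.3]
side tip [605.3 158.3] collar [605.3 103. ] mouth [604.1 252.7] x+1 [605.9 252.3] y+1 [603.5 251.4]
```

```bash
python3 - <<'E'
from h import *
a=cv2.imread('pics/raw_scene8.png');b=cv2.imread('pics/raw_side8.png')
f=lambda x:cv2.resize(x,None,fx=14,fy=14,interpolation=cv2.INTER_CUBIC)
cv2.imwrite('pics/c9.png',np.hstack([f(a[82:122,190:218]),f(b[95:135,241:269])]))
E
```

```text
(no output)
```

View pics/c9.png

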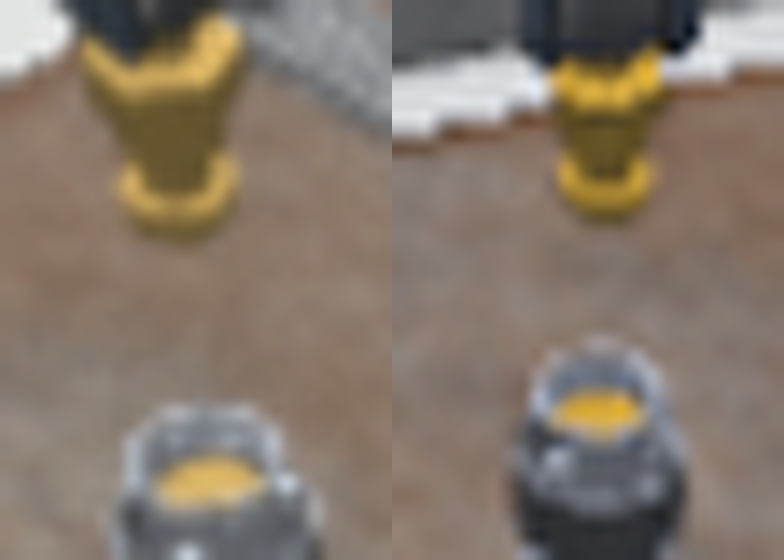

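Call:
jog_arm:
  deltas:
    - [[0, -0.0009, 0.015, 0, 0.01], [0, -0.0009, 0.03, 0, 0.01], [0, -0.0009, 0.042, 0, 0.01], [0, -0.0009, 0.05, 0, 0.01], [0, -0.0009, 0.055, 0, 0.01], [0, -0.0009, 0.055, 0, 0.01], [0, -0.0009, 0.055, 0, 0.01], [0, -0.0009, 0.055, 0, 0.01], [0, -0.0009, 0.055, 0, 0.01], [0, -0.0009, 0.055, 0, 0.01]]

```text
time_s: 15.95
ee_pos: [568.3, 326.1, 184.8]
ee_rot: [179.9, -0.1, 80.0]
force: [-0.4, 0.5, -1.2]
gripper_width: 22.1
```

```bash
python3 - <<'E'
from h import *
d(568.0,325.5,175)
for n in ['scene','side']: save(n,n+'10.png')
a=cv2.imread('pics/raw_scene10.png');b=cv2.imread('pics/raw_side10.png')
f=lambda x:cv2.resize(x,None,fx=14,fy=14,interpolation=cv2.INTER_CUBIC)
cv2.imwrite('pics/c10.png',np.hstack([f(a[87:127,190:218]),f(b[95:135,241:269])]))
d(568.0,325.5,175)
E
```

```text
t 15.95 ee [568.3 326.1 184.8] [ 1.7994e+02 -6.0000e-02  8.0000e+01] F [-0.4  0.5 -1.2] T [-0.11  0.08 -0.01] w 22.1 tool d mm [-0.6 -0.2  9.8]
t 16.05 ee [568.2 326.  184.5] [ 1.7996e+02 -4.0000e-02  8.0000e+01] F [-0.9  0.4 -2.3] T [-0.13  0.12  0.02] w 21.4 tool d mm [-0.5 -0.1  9.5]
```

View pics/c10.png

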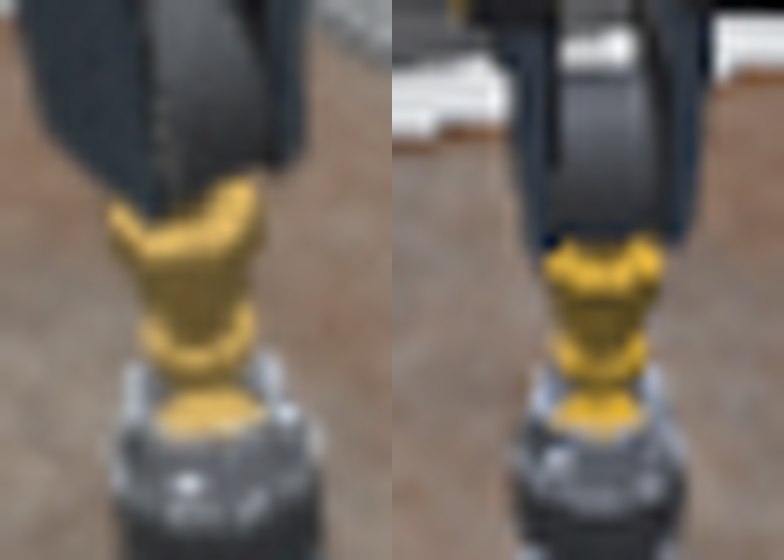

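Call:
jog_arm:
  deltas:
    - [[-0.0002, 0, 0.003, 0, 0.01], [-0.0002, 0, 0.006, 0, 0.01], [-0.0002, 0, 0.009, 0, 0.01], [-0.0002, 0, 0.012, 0, 0.01], [-0.0002, 0, 0.014, 0, 0.01], [-0.0002, 0, 0.014, 0, 0.01], [-0.0002, 0, 0.014, 0, 0.01], [-0.0002, 0, 0.014, 0, 0.01]]

```text
time_s: 16.72
ee_pos: [568.0, 325.7, 170.0]
ee_rot: [180.0, -0.0, 80.0]
force: [-0.2, 0.3, -1.8]
gripper_width: 22.2
```

```bash
python3 - <<'E'
from h import *
d(568.0,325.5,150)
E
```

```text
t 16.72 ee [568.  325.7 170. ] [ 1.7999e+02 -1.0000e-02  8.0000e+01] F [-0.2  0.3 -1.8] T [-0.08  0.11 -0.02] w 22.2 tool d mm [-0.2  0.  20. ]
```

Tip is inside the funnel/bore with no lateral force. Continue slowly.

Call:
jog_arm:
  deltas:
    - [[0, 0, 0.001, 0, 0.01], [0, 0, 0.002, 0, 0.01], [0, 0, 0.003, 0, 0.01], [0, 0, 0.004, 0, 0.01], [0, 0, 0.005, 0, 0.01], [0, 0, 0.005, 0, 0.01], [0, 0, 0.005, 0, 0.01]]

```text
time_s: 17.3
ee_pos: [568.1, 325.8, 166.6]
ee_rot: [179.9, -0.1, 80.0]
force: [-1.4, -1.2, 5.2]
gripper_width: 21.9
```

```bash
python3 - <<'E'
from h import *
d(568.0,325.5,150)
E
```

```text
t 17.3 ee [568.1 325.8 166.6] [ 1.7993e+02 -6.0000e-02  8.0000e+01] F [-1.4 -1.2  5.2] T [-0.3   0.49 -0.02] w 21.9 tool d mm [-0.3 -0.1 16.6]
```

Call:
jog_arm:
  deltas:
    - [[-0.0002, -0.0002, 0.001, 0, 0.01], [-0.0002, -0.0002, 0.002, 0, 0.01], [-0.0002, -0.0002, 0.003, 0, 0.01], [-0.0002, -0.0002, 0.004, 0, 0.01], [-0.0002, -0.0002, 0.004, 0, 0.01], [-0.0002, -0.0002, 0.004, 0, 0.01]]

```text
time_s: 17.8
ee_pos: [568.1, 325.8, 162.5]
ee_rot: [179.9, -0.1, 80.0]
force: [-1.5, -0.5, 5.4]
gripper_width: 21.9
```

```bash
python3 - <<'E'
from h import *
d(568.0,325.5,150)
E
```

```text
t 17.8 ee [568.1 325.8 162.5] [ 1.7991e+02 -8.0000e-02  8.0000e+01] F [-1.5 -0.5  5.4] T [-0.22  0.34  0.04] w 21.9 tool d mm [-0.3 -0.1 12.5]
```

Call:
jog_arm:
  deltas:
    - [[0, -0.0002, 0.001, 0, 0.01], [0, -0.0002, 0.002, 0, 0.01], [0, -0.0002, 0.003, 0, 0.01], [0, -0.0002, 0.004, 0, 0.01], [0, -0.0002, 0.005, 0, 0.01], [0, -0.0002, 0.006, 0, 0.01], [0, -0.0002, 0.006, 0, 0.01], [0, -0.0002, 0.006, 0, 0.01]]

```text
time_s: 18.47
ee_pos: [567.8, 325.8, 156.5]
ee_rot: [179.9, -0.1, 80.0]
force: [-1.9, -0.8, 6.1]
gripper_width: 21.7
```

```bash
python3 - <<'E'
from h import *
d(568.0,325.5,150)
E
```

```text
t 18.47 ee [567.8 325.8 156.5] [ 1.7992e+02 -7.0000e-02  8.0000e+01] F [-1.9 -0.8  6.1] T [-0.23  0.41  0.03] w 21.7 tool d mm [-0.2  0.2  6.5]
```

Call:
jog_arm:
  deltas:
    - [[0, -0.0002, 0.001, 0, 0.01], [0, -0.0002, 0.002, 0, 0.01], [0, -0.0002, 0.003, 0, 0.01], [0, -0.0002, 0.004, 0, 0.01], [0, -0.0002, 0.004, 0, 0.01], [0, -0.0002, 0.004, 0, 0.01]]

```text
time_s: 18.97
ee_pos: [567.9, 325.8, 151.5]
ee_rot: [179.9, -0.1, 80.0]
force: [-0.1, -0.5, 2.4]
gripper_width: 21.6
```

```bash
python3 - <<'E'
from h import *
d(568.0,325.5,150)
E
```

```text
t 18.97 ee [567.9 325.8 151.5] [ 1.7991e+02 -7.0000e-02  8.0000e+01] F [-0.1 -0.5  2.4] T [-0.06 -0.1  -0.  ] w 21.6 tool d mm [-0.3  0.2  1.5]
```

```bash
python3 - <<'E'
from h import *
for n in ['scene','side']: save(n,n+'11.png')
a=cv2.imread('pics/raw_scene11.png');b=cv2.imread('pics/raw_side11.png')
f=lambda x:cv2.resize(x,None,fx=12,fy=12,interpolation=cv2.INTER_CUBIC)
cv2.imwrite('pics/c11.png',np.hstack([f(a[95:145,188:221]),f(b[100:150,238:271])]))
d(568.0,325.5,150)
E
```

```text
t 19.07 ee [567.9 325.8 151.3] [ 1.7992e+02 -6.0000e-02  8.0000e+01] F [0.8 0.4 2.3] T [-0.04 -0.15 -0.02] w 22.2 tool d mm [-0.3  0.2  1.3]
```

View pics/c11.png

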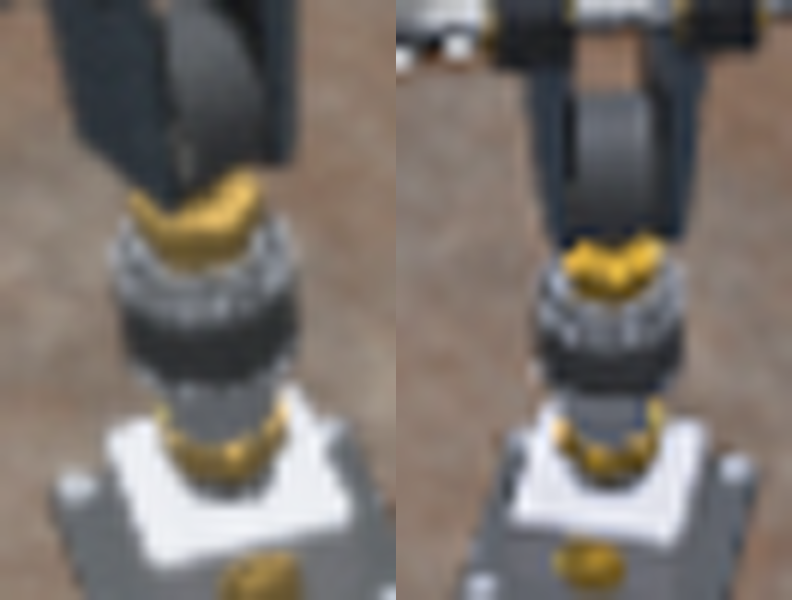

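Call:
jog_arm:
  deltas:
    - [[0, 0, 0.0005, 0, 0.01], [0, 0, 0.001, 0, 0.01], [0, 0, 0.001, 0, 0.01], [0, 0, 0.001, 0, 0.01]]

```text
time_s: 19.4
ee_pos: [567.9, 325.8, 150.5]
ee_rot: [179.9, -0.1, 80.0]
force: [1.5, -0.1, 5.1]
gripper_width: 21.7
```

Call:
jog_arm:
  deltas:
    - [[0, 0, -0.001, 0, 0.01], [0, 0, -0.002, 0, 0.01], [0, 0, -0.003, 0, 0.01], [0, 0, -0.003, 0, 0.01], [0, 0, -0.003, 0, 0.01]]

```text
time_s: 19.82
ee_pos: [567.8, 325.8, 152.6]
ee_rot: [180.0, -0.0, 80.0]
force: [4.0, 1.0, -1.4]
gripper_width: 21.7
```

Call:
jog_arm:
  deltas:
    - [[0, 0, -0.001, 0, 0.01], [0, 0, -0.002, 0, 0.01], [0, 0, -0.002, 0, 0.01], [0, 0, -0.002, 0, 0.01]]

```text
time_s: 20.15
ee_pos: [567.7, 325.7, 152.7]
ee_rot: [-180.0, 0.0, 80.0]
force: [6.6, 2.8, -9.3]
gripper_width: 21.7
```

Call:
jog_arm:
  deltas:
    - [[0.0002, 0.0004, 0.0015, 0, 0.01], [0.0002, 0.0006, 0.003, 0, 0.01], [0.0002, 0.0006, 0.004, 0, 0.01], [0.0002, 0.0006, 0.004, 0, 0.01], [0.0002, 0.0006, 0.004, 0, 0.01]]

```text
time_s: 20.57
ee_pos: [567.7, 325.7, 151.3]
ee_rot: [-180.0, -0.0, 80.0]
force: [1.8, 1.2, 2.8]
gripper_width: 21.9
```

Locked (a tug of about 8 N did not move it). Release with reduced grip and open.

Call:
jog_arm:
  deltas:
    - [[0, 0, 0, 0, 0.01], [0, 0, 0, 0, 0.022], [0, 0, 0, 0, 0.024], [0, 0, 0, 0, 0.03], [0, 0, 0, 0, 0.04], [0, 0, 0, 0, 0.05], [0, 0, 0, 0, 0.05], [0, 0, 0, 0, 0.05]]
  grip_force: 5

```text
time_s: 21.23
ee_pos: [567.8, 325.6, 150.8]
ee_rot: [-180.0, 0.0, 80.0]
force: [-0.3, 0.1, 0.1]
gripper_width: 49.6
```

Call:
jog_arm:
  deltas:
    - [[0, 0, -0.01, 0, 0.05], [0, 0, -0.03, 0, 0.05], [0, 0, -0.06, 0, 0.05], [0, 0, -0.09, 0, 0.05], [0, 0, -0.12, 0, 0.05], [0, 0, -0.12, 0, 0.05], [0, 0, -0.12, 0, 0.05]]

```text
time_s: 21.82
ee_pos: [568.7, 326.1, 274.1]
ee_rot: [179.8, -0.2, 80.0]
force: [-0.7, 0.0, 0.1]
gripper_width: 50.0
```

```bash
python3 - <<'E'
from h import *
for n in ['scene','side','wrist']: save(n,n+'12.png')
a=cv2.imread('pics/raw_scene12.png');b=cv2.imread('pics/raw_side12.png');c=cv2.imread('pics/raw_wrist12.png')
f=lambda x:cv2.resize(x,None,fx=8,fy=8,interpolation=cv2.INTER_CUBIC)
cv2.imwrite('pics/c12.png',np.hstack([f(a[85:155,185:218]),f(b[90:160,238:271]),f(c[150:220,240:273])]))
d(568.0,325.5,150)
E
```

```text
t 21.97 ee [567.3 325.3 269.7] [-1.7988e+02  9.0000e-02  8.0000e+01] F [-0.4  0.7  0. ] T [-0.12  0.08 -0.02] w 50.1 tool d mm [  0.5   0.9 119.7]
```

View pics/c12.png

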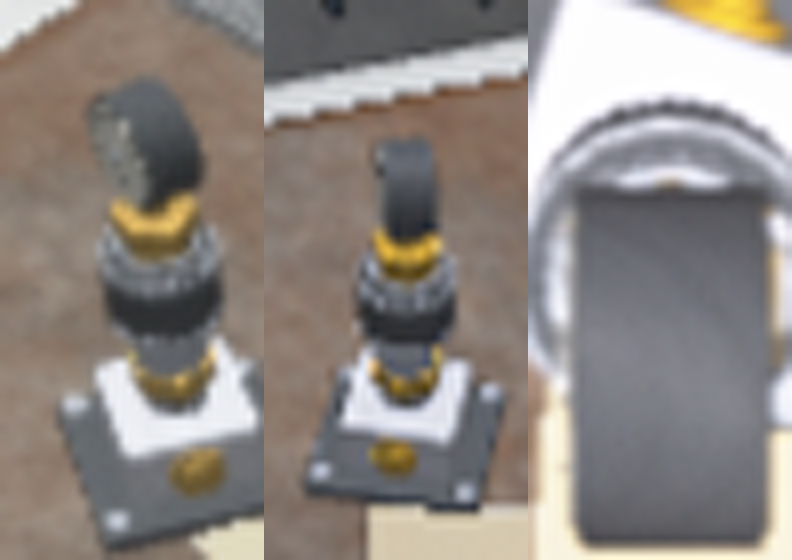

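View pics/scene12.png

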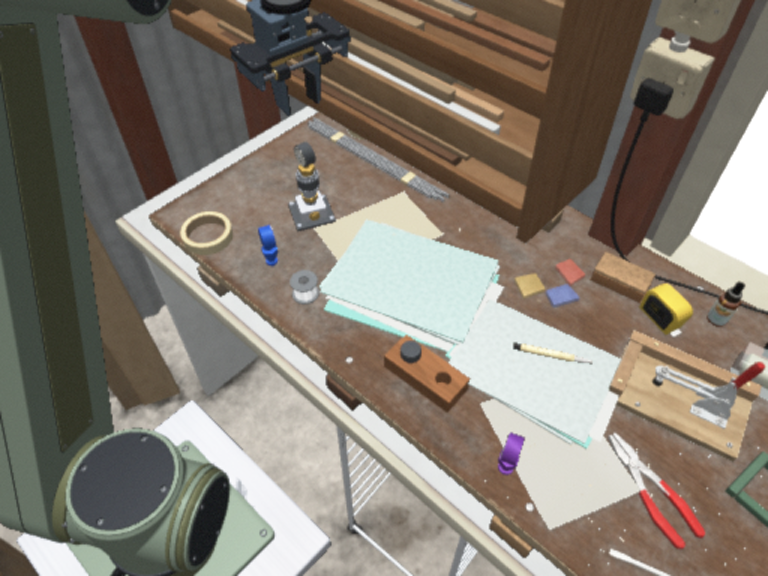

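View pics/wrist12.png

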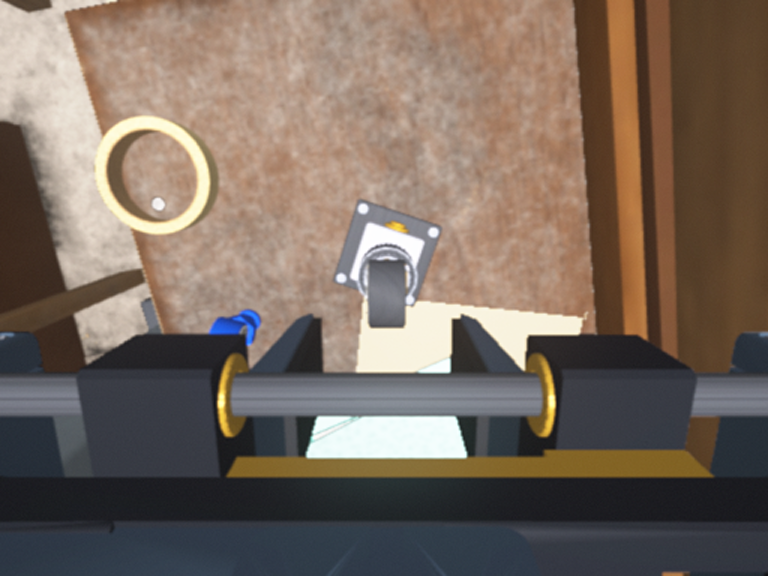

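Call:
jog_arm:
  deltas:
    - [[0, 0, 0, 0, 0.05], [0, 0, 0, 0, 0.05], [0, 0, 0, 0, 0.05], [0, 0, 0, 0, 0.05], [0, 0, 0, 0, 0.05], [0, 0, 0, 0, 0.05]]

```text
time_s: 22.47
ee_pos: [567.9, 325.7, 270.8]
ee_rot: [-180.0, 0.0, 80.0]
force: [-0.8, 0.8, 0.3]
gripper_width: 50.3
```

```bash
python3 - <<'E'
from h import *
d(568.0,325.5,150)
print(env.job_done())
E
```

```text
t 22.47 ee [567.9 325.7 270.8] [-179.99    0.     80.  ] F [-0.8  0.8  0.3] T [-0.06  0.08  0.  ] w 50.3 tool d mm [-2.000e-01  1.000e-01  1.208e+02]
the job is handed in; nothing more can be done
None
```

The gauge is locked upright in the coupler and the job is handed in at 22.5 s. The arm is clear, holding above the gauge.

- **Sleeve:** I drew it down to its hard stop at about 15 mm and let go. The wrist picture showed the shuttle up and the dogs out, so it stayed back by itself.
- **Gauge:** I took the dark gauge from the stand and pushed it in slowly. The highest push I read was about 8 N net, and the force fell away when it snapped in.
- **Lock check:** A tug of about 8 N did not move the gauge. It also gave a side force of up to about 7 N, so I eased that off before letting go.
- **Final pictures:** They show the gauge upright, the sleeve forward again, and the blanking plug, tape, spool and both look-alikes where they were.

No check failed or disagreed beyond about 1 mm of camera scatter. The hand-in itself reports no verdict.

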